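# Slide a sawn rock slab out over the ledge and clamp it

### The arm

A 6-joint arm with a two-finger parallel gripper is mounted at the origin on a cart in front of the work surface, level with it; the furniture and walls round the work are solid. World frame = base frame: x ahead of the robot, y to its left, z up, the work surface at z = 0. Lengths are in m, angles in rad, forces in N, time in s.
With the tool pointing down it reaches from about 0.35 to 0.775 m from the base axis. Payload 5.5 kg.
Tool frame: the origin (TCP) lies at the very end of the fingers, on their centre line; the grasp point (between the pads) lies env.hold_point_z behind it (env.hold_point_z is the distance from the TCP to the grasp point, in m); z points along the fingers, y is the line along which they close (so a half turn about z gives the same grasp; the last joint's range is limited). The gripper opens to 85 mm and grips with 20 to 120 N. Pads are 22 mm wide; open, the fingers measure 114 mm over their backs; the gripper's body (76 mm by 85 mm) begins 54 mm behind the grasp point. The pads swing forward as they close: fully open they stand 13 mm farther back than shut.
Start: joints at [-1.267, 0.313, 0.046, 1.304, 0, 1.431], TCP at [0.247, -0.519, 0.203] pointing down, gripper open.
Joint ranges: [-2.76, 2.76], [-0.86, 1.69], [-1.03, 1.26], [-2.2, 2.34], [-1.47, 1.5], [-3.14, 3.14]. Speed limits (rad/s): [2.57, 2.57, 3.14, 3.14, 3.14, 3.14].

### API

Orientations are given as a unit quaternion [w, x, y, z].
In Python, from workcell import env gives the robot as it stands.
- The arm moves only by the tool carry_out, never from a script. Its argument "steps" is a list of rows, each a list of 3 entries, a list of its own where there are three numbers: the turn, a rotation vector about the tool's x, y, z in degrees, then the shift along the tool's x, y, z in cm, then the closure in counts, from 0 (fully open) to 255 (shut). A call has exactly 8 rows; each row is the pose to reach, as a shift and turn from the pose commanded when the call began, along the tool's axes at that moment; what a row does not reach only later rows make up. A row lasts 1/8 s, in which the tool goes at most 62.5 mm and 10.7 degrees, less where a joint would pass 70% of its speed; a pose out of reach is approached as far as the arm can. A call with a gripper value outside its range is refused whole. The fingers move at their own pace and stop on an object; "force" is the grip in N (left out, the last holds). Time passes only in rows, so rows that repeat a pose let the fingers close, or fill a call up. It gives the time, the measured TCP pose, the force, the opening and the grip force at its end, in the units of the state.
- env.get_state(): the state, without advancing time (a new reading comes with each control period).
- env.read_camera(name): name is "side" or "top"; returns (picture, depth): 420x560x3 uint8, red, green, blue; 420x560 float32, m along the optical axis (not along the pixel's ray), 0 where there is no reading.
- env.get_calibration(name): a dict with "fx", "fy", "cx", "cy" (pixels), "D" ([k1, k2, p1, p2, k3] as OpenCV has them; the pictures are not rectified), "origin" and "orientation" of the camera in the world. Camera axes: x right, y up, looking along -z (the intrinsics and any distortion apply to the point x, -y, -z); pixel columns grow to the right and rows downward; lengths in m; the calibration is good to about 2 mm. A picture is of the moment at which its call begins. get_calibration takes no time and is no camera call.
- env.hand_in(): hands the job in; it is judged then, once.
The state is a dict: "clock": time; "joint_pos": joint angles; "qvel": joint speeds; "tau": joint torques, N m; "tcp_pos": TCP position; "orientation": TCP orientation; "wrist_force": force on the tool from outside, world axes, zero at the start; "ft_torque": the same for the moment, N m; "finger_gap": finger opening in m; "grip_force": force on a finger pad.
Only numpy, scipy, OpenCV 4.12 (cv2) and the standard library are available. Lean on these libraries where they do the work, as an engineer would, in place of code of your own. Each camera call takes 0.05 s, during which the arm holds its last target. There are 200 camera calls.

### The job

Without picking anything up, push the flat sawn rock slab square against the metal fence of its wooden rest, and push it on along the fence until its leading end sticks out about 25 mm past the end of the ledge, so that the banding in its cut edge can be read. Then push the clamp's lever round until the cam grips the slab against the fence, and leave it there; do not disturb the other things on the worktop.

Things in the scene. Friction and masses are not known exactly. Their poses are not given: they have to be found in the camera images.
- slab_rest: fixed wooden rest, base board 164 x 296 x 12 mm. Origin on the worktop. Its y runs along the ledge, its x across it, away from the robot, from clamp to fence. Ledge: top 50 mm above the worktop, x -92 to 62, y -85 (its end; beyond it only the low board goes on) to 150 mm. Aluminium fence on the ledge's far side: inner face at x = 50 mm, 12 mm thick, top 66 mm above the worktop
- ledge_end (a point): point on the ledge's top, at the middle of the end over which the slab shall stick out: x = 2, y = -85, z = 50 mm of the rest. The slab moves in the rest's -y to stick out here
- slab: loose flat sawn slab of banded sandstone, 96 mm (x) by 110 mm (y) by 10 mm, 0.2 to 0.35 kg; origin at the centre of its underside. Starts flat on the ledge on the +y side of the clamp, 5 to 25 mm off the fence, turned up to 0.15 rad. Flush with the fence its centre is at x = 2 mm of the rest; with 25 mm overhang at y = -55 mm. It tips off if its centre passes the ledge's end
- cam_pivot (a point): vertical pivot of the clamp on the ledge, at x = -67.9, y = -40 mm of the rest. The cam is a steel disc 32 mm wide, 7 mm off the pivot, 52 to 63 mm above the worktop; cam and fence are smooth. Open, it leaves a slab that is flush with the fence 9 mm of room to pass (7 mm with the lever at 0.2 rad)
- cam_lever (a joint): angle of clamp lever and cam about the pivot, rad, growing clockwise seen from above. 0: fully open, lever pointing to the rest's -x (5 degrees to its -y side); starts at 0 to 0.2. 1.66: stop, lever pointing to the rest's +y, alongside the slab. Friction 0.12 N m, so it stays where it is left. From about 1.4 rad on the cam presses on a slab that is flush with the fence
- lever_tip (a point): centre of the black grip on the lever, 68 mm from the pivot, 68.5 mm above the worktop; the grip is a level round bar along the lever, 17 mm thick, from 38 to 80 mm from the pivot with its rounded ends
- granite_cobble: granite cobble 88 x 81 x 44 mm beside the foot of the rest, to be left alone; origin under its centre
- loupe: folded hand lens 42 x 38 x 14 mm beside the foot of the rest, to be left alone; origin under its centre
- acid_dropper: white dropper bottle with red cap, 32 mm wide, 98 mm high, behind the fence, to be left alone; origin under its centre
- mineral_jar_a: glass jar with black cap, 51 mm wide, 75 mm high, beyond the +y end of the rest, to be left alone; origin under its centre

How it is judged:
By the outcome, as a careful person would: the job done as asked, in the order asked, and still so for the second after the job is handed in, with the robot touching nothing.
It also fails if it takes over 64 s, if anything falls off the work surface, if the arm or the gripper's body presses on something with over 40 N, if the wrist force passes 120 N, or if a joint passes its speed limit or range.

## Working session

There is one attempt and no reset: what is moved stays moved. The work goes in short steps, Python scripts to look and compute and a tool call to move; the robot and the scene stay as the last step left them, time stands still between calls to the robot, and variables do not carry over. Pictures are saved under pics/ and viewed, at most 10 in all, crops included, and the job is handed in when it is done.

Besides the shell and the picture viewer there is one more tool, called after "Emit:" as name(argument=value, ...), one argument or row to a line, values as JSON. carry_out: Moves the arm, as the interface text tells. Its arguments: {"type":"object","properties":{"steps":{"type":"array","items":{"type":"array"}},"force":{"type":"number"}},"required":["steps"]}

```bash
mkdir -p pics; ls
cat > h.py <<'E'
import numpy as np, cv2
from scipy.spatial.transform import Rotation as R
from workcell import env
def Rq(q): return R.from_quat([q[1],q[2],q[3],q[0]]).as_matrix()
def shot(n,f):
    p,d=env.read_camera(n); cv2.imwrite('pics/'+f+'.png',p[:,:,::-1]); np.save('pics/'+f+'.npy',d); return p,d
def ray(n,uv):
    c=env.get_calibration(n); K=np.array([[c['fx'],0,c['cx']],[0,c['fy'],c['cy']],[0,0,1.]])
    q=cv2.undistortPoints(np.array(uv,float).reshape(-1,1,2),K,np.array(c['D'],float)).reshape(-1,2)
    d=np.c_[q[:,0],-q[:,1],-np.ones(len(q))]@Rq(c['orientation']).T
    return np.array(c['origin']),d
def atz(n,uv,z):
    o,d=ray(n,uv); return o+d*((z-o[2])/d[:,2])[:,None]
def proj(n,P):
    c=env.get_calibration(n); K=np.array([[c['fx'],0,c['cx']],[0,c['fy'],c['cy']],[0,0,1.]])
    p=(np.atleast_2d(P)-c['origin'])@Rq(c['orientation']); p=p*[1,-1,-1]
    return cv2.projectPoints(p,np.zeros(3),np.zeros(3),K,np.array(c['D'],float))[0].reshape(-1,2)
E
python3 - <<'E'
from h import *
for n in('top','side'):
    shot(n,n+'0'); c=env.get_calibration(n); print(n,c)
print(env.get_state(),env.hold_point_z)
E
```

```text
pics
top {'fx': 391.86519485601707, 'fy': 391.86519485601707, 'cx': 283.12211583599907, 'cy': 212.01768516760123, 'D': array([-0.06235837,  0.        ,  0.        ,  0.        ,  0.        ]), 'origin': array([ 0.4391066 , -0.06675231,  0.91000488]), 'orientation': array([ 0.7095252 ,  0.06055858, -0.05710099, -0.69974719])}
side {'fx': 505.23042556587205, 'fy': 505.23042556587205, 'cx': 271.33482558705305, 'cy': 211.46193147098882, 'D': array([0.04676759, 0.        , 0.        , 0.        , 0.        ]), 'origin': array([ 0.409924  , -0.92927696,  0.54184969]), 'orientation': array([ 0.8544701 ,  0.50654993, -0.05125645, -0.1032511 ])}
{'clock': 0.1, 'joint_pos': array([-1.26663488e+00,  3.13936114e-01,  4.50957253e-02,  1.30360579e+00,
       -1.03120634e-05,  1.43123629e+00]), 'qvel': array([-0.00042354, -0.0014488 ,  0.00157822, -0.00173453,  0.00067337,
        0.00130818]), 'tau': array([ 1.29622498e-03, -4.81729209e+01,  2.99241811e+01,  1.27795176e-02,
       -1.69966524e-04,  1.06465509e-05]), 'tcp_pos': array([ 0.24670644, -0.51882848,  0.20219321]), 'orientation': array([-8.21711796e-04,  9.75489358e-01,  2.20045067e-01, -7.29541086e-05]), 'wrist_force': array([-0.63035784, -0.05715156,  0.11467073]), 'ft_torque': array([-0.05603591, -0.05079023, -0.03690606]), 'grip_force': 0.0, 'finger_gap': 0.08547831607601603} 0.0187
```

View pics/top0.png

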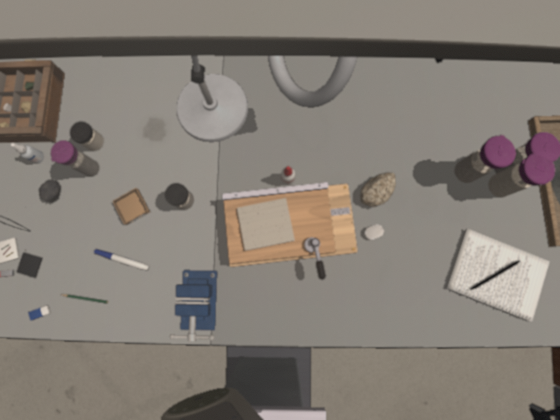

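View pics/side0.png

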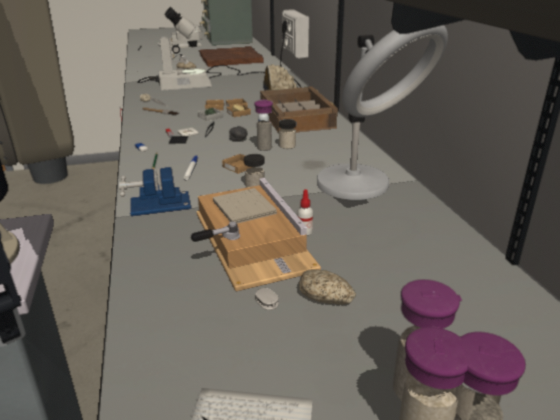

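The top view shows the rest at about (225–356, 183–266), the slab near (265, 224), the pivot near (313, 242), the grip near (321, 270), the cobble at (379, 189), the loupe at (373, 232), the dropper at (288, 174) and the jar at (179, 195). I need an enlarged crop.

Run:
```python
import cv2
a=cv2.imread('pics/top0.png')[165:285,210:370]
cv2.imwrite('pics/c1.png',cv2.resize(a,None,fx=5,fy=5,interpolation=cv2.INTER_CUBIC))
```

```text
(no output)
```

View pics/c1.png

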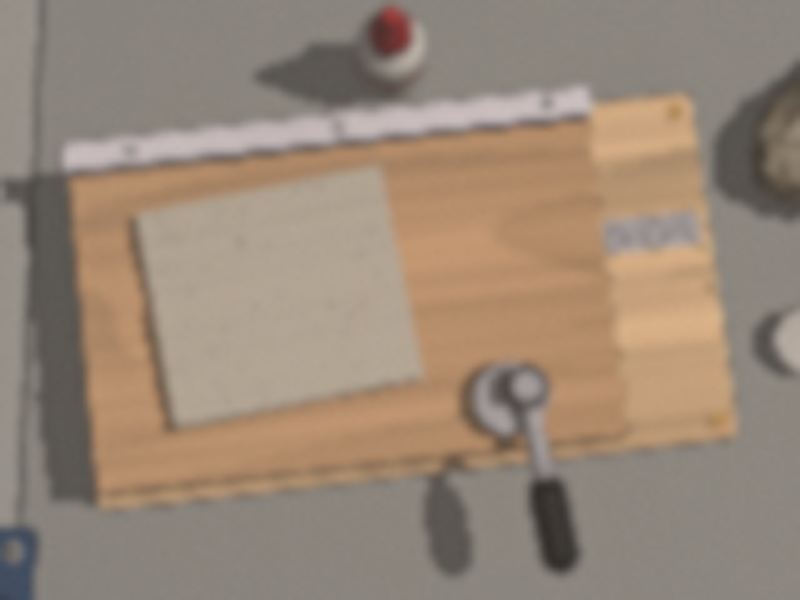

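```bash
cat >> h.py <<'E'
def crop(u,v,x0=210,y0=165,s=5): return [(u+.5)/s-.5+x0,(v+.5)/s-.5+y0]
E
python3 - <<'E'
from h import *
from scipy.optimize import least_squares
m=[((70,173),(50,150,66)),((590,116),(50,-85,66)),((65,143),(62,150,66)),((590,88),(62,-85,66)),((98,497),(-92,150,50)),((626,434),(-92,-85,50)),((692,95),(None,)),]
m=m[:6]
W=np.array([atz('top',[crop(*a)],b[2]/1e3)[0] for a,b in m]); L=np.array([b for a,b in m])/1e3
f=lambda p:((R.from_euler('z',p[2]).apply(L)+[p[0],p[1],0])-W)[:,:2].ravel()
s=least_squares(f,[.43,-.08,0]); p=s.x; print('rest',p.round(4),(s.fun.reshape(-1,2)*1e3).round(1))
np.save('rest.npy',p)
inv=lambda P:R.from_euler('z',-p[2]).apply(P-[p[0],p[1],0])
S=atz('top',[crop(*c) for c in[(137,213),(383,167),(422,378),(172,428)]],.06)
s=inv(S)*1e3; print('slab',s.round(1),s.mean(0).round(1),[np.linalg.norm(s[i]-s[i-1]).round(1) for i in range(4)])
d=s[1]-s[0]; e=s[2]-s[3]; print(np.arctan2(d[0],-d[1]),np.arctan2(e[0],-e[1]))
print('pivot',inv(atz('top',[crop(526,388)],.072))*1e3, 'grip ends',inv(atz('top',[crop(547,482),crop(563,572)],.0685))*1e3)
print('loupe',inv(atz('top',[[373,232]],.014)),'cob',inv(atz('top',[[379,189]],.03)),'drop',inv(atz('top',[[288,170]],.098)))
# depth check
D=np.load('pics/top0.npy'); print(D[224,265], D[300,300])
c=env.get_calibration('top'); o,d=ray('top',[[265,224]]); P=o+d[0]*D[224,265]; print(P)
E
```

```text
rest [ 0.5773 -0.0826  0.1227] [[ 0.8  2.6]
 [ 0.8 -1.8]
 [-0.8  1.3]
 [-0.  -0.3]
 [ 0.6  0.4]
 [-1.3 -2.3]]
slab [[ 29.  120.3  60. ]
 [ 37.8  10.1  60. ]
 [-57.1   3.5  60. ]
 [-67.  113.7  60. ]] [-14.3  61.9  60. ] [np.float64(96.2), np.float64(110.5), np.float64(95.1), np.float64(110.6)]
0.0790274607065274 0.08927758858883104
pivot [[-67.33212551 -39.85934317  72.        ]] grip ends [[-107.96345192  -44.2306947    68.5       ]
 [-146.43590253  -46.3575413    68.5       ]]
loupe [[-0.05404256 -0.18122257  0.014     ]] cob [[ 0.0417086  -0.20583486  0.03      ]] drop [[0.09043014 0.00060444 0.098     ]]
0.859705 0.89040744
[ 0.55513856 -0.0221647   0.05799915]
```

The estimated poses match the given sizes: slab sides 96 x 110 mm, pivot within 1 mm. The rest is at (0.577, −0.083) with yaw 0.123. The slab centre is at local (−14, 62), turned about 0.08, and the lever is at about 0. I'll push with the fingers opened about 50 mm, which gives a two-point pusher.

```bash
cat >> h.py <<'E'
p=np.load('rest.npy')
def loc(P): return R.from_euler('z',-p[2]).apply(np.array(P)-[p[0],p[1],0])
def wor(L): return R.from_euler('z',p[2]).apply(np.array(L,float)/1e3)+[p[0],p[1],0]
def st():
    s=env.get_state(); M=Rq(s['orientation'])
    print('t',s['clock'],'local mm',(loc(s['tcp_pos'])*1e3).round(1),'yaw rel',np.degrees(np.arctan2(M[1,0],M[0,0])-p[2]).round(2),'F',s['wrist_force'].round(1),'gap',round(s['finger_gap']*1e3,1),'j6',s['joint_pos'][5].round(2)); return s
def go(L,yawrel,base=None):
    """rows: shift in tool cm, turn deg, to local L mm and yaw rel deg; base=(L0,yaw0) commanded"""
    s=env.get_state()
    if base: P0=wor(base[0]); M0=R.from_euler('z',p[2]+np.radians(base[1])).as_matrix()@np.diag([1,-1,-1.])
    else: P0=s['tcp_pos']; M0=Rq(s['orientation'])
    M1=R.from_euler('z',p[2]+np.radians(yawrel)).as_matrix()@np.diag([1,-1,-1.])
    print(L,yawrel,'turn',np.degrees(R.from_matrix(M0.T@M1).as_rotvec()).round(1),'shift cm',((wor(L)-P0)@M0*100).round(2))
E
python3 - <<'E'
from h import *
s=st(); go([-94,58,150],0); go([-94,58,60],0)
print(wor([-94,58,51]))
E
```

```text
t 0.1 local mm [-381.5 -392.5  202.2] yaw rel 18.39 F [-0.6 -0.1  0.1] gap 85.5 j6 1.43
[-94, 58, 150] 0 turn [-0.1  0.  18.4] shift cm [ 41.49 -33.67   5.28]
[-94, 58, 60] 0 turn [-0.1  0.  18.4] shift cm [ 41.49 -33.65  14.28]
[ 0.47691552 -0.03654566  0.051     ]
```

Emit:
carry_out(
  steps=[
    [[0,0,3],[5.2,-4.2,0.6],113],
    [[0,0,6],[10.4,-8.4,1.2],113],
    [[0,0,9],[15.6,-12.6,1.8],113],
    [[0,0,12],[20.8,-16.8,2.4],113],
    [[0,0,15],[26,-21,3],113],
    [[0,0,18.4],[31.2,-25.2,3.6],113],
    [[0,0,18.4],[36.4,-29.4,4.2],113],
    [[0,0,18.4],[41.5,-33.7,5.2],113],
  ],
)

```text
clock: 1.1
tcp_pos: [0.4622, -0.0684, 0.1557]
orientation: [0.0, 0.998, 0.061, 0.0]
wrist_force: [0.8, -0.7, -1.0]
finger_gap: 0.0475
grip_force: 0.0
```

Run:
```python
from h import *
st(); go([-94,58,52],0);print(env.get_state()['joint_pos'])
```

```text
t 1.1 local mm [-112.5   28.2  155.7] yaw rel -0.01 F [ 0.8 -0.7 -1. ] gap 47.5 j6 2.7
[-94, 58, 52] 0 turn [ 0. -0. -0.] shift cm [ 1.85 -2.99 10.36]
[-3.18860888e-01  1.26511899e-01 -3.10406503e-01  1.13319589e+00
 -1.94085999e-04  2.70019540e+00]
```

Emit:
carry_out(
  steps=[
    [[0,0,0],[0,0,0],113],
    [[0,0,0],[0,0,1.5],113],
    [[0,0,0],[0,0,4],113],
    [[0,0,0],[0,0,6],113],
    [[0,0,0],[0,0,8],113],
    [[0,0,0],[0,0,9],113],
    [[0,0,0],[0,0,9.8],113],
    [[0,0,0],[0,0,9.8],113],
  ],
)

```text
clock: 2.1
tcp_pos: [0.4612, -0.0707, 0.0575]
orientation: [-0.0, 0.998, 0.061, -0.0]
wrist_force: [-0.3, -0.5, 0.6]
finger_gap: 0.0475
grip_force: 0.0
```

Run:
```python
from h import *
st(); shot('side','s1'); a=cv2.imread('pics/s1.png')[150:300,170:330]
cv2.imwrite('pics/s1c.png',cv2.resize(a,None,fx=4,fy=4,interpolation=cv2.INTER_CUBIC)); st()
```

```text
t 2.1 local mm [-113.8   26.    57.5] yaw rel -0.06 F [-0.3 -0.5  0.6] gap 47.5 j6 2.7
t 2.15 local mm [-113.4   26.    57.9] yaw rel -0.04 F [-0.   0.4  0.4] gap 47.4 j6 2.7
```

View pics/s1c.png

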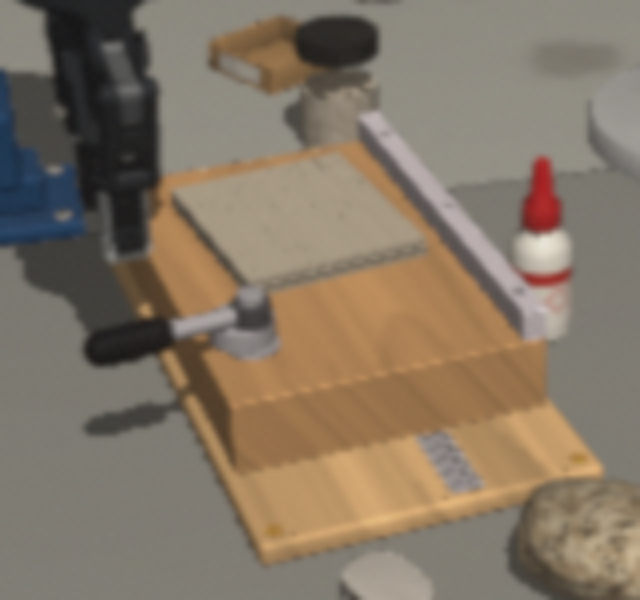

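The side crop shows the finger tips at about (128, 250), just outside the ledge's near edge. The slab and lever are undisturbed. The rate-limited remainder was dropped, so the measured pose is the base for the next move.

Emit:
carry_out(
  steps=[
    [[0,0,0],[0,-2,0],113],
    [[0,0,0],[0.5,-3.4,0.5],113],
    [[0,0,0],[1.5,-3.4,0.5],113],
    [[0,0,0],[2.6,-3.4,0.5],113],
    [[0,0,0],[3.6,-3.4,0.5],113],
    [[0,0,0],[4.4,-3.4,0.5],113],
    [[0,0,0],[5,-3.4,0.5],113],
    [[0,0,0],[5.4,-3.4,0.5],113],
  ],
)

```text
clock: 3.15
tcp_pos: [0.5112, -0.03, 0.0527]
orientation: [0.0, 0.998, 0.061, -0.0]
wrist_force: [0.5, 0.3, 0.5]
finger_gap: 0.0481
grip_force: 0.0
```

Run:
```python
from h import *
st(); shot('side','s2'); a=cv2.imread('pics/s2.png')[150:300,170:330]
cv2.imwrite('pics/s2c.png',cv2.resize(a,None,fx=5,fy=4,interpolation=cv2.INTER_CUBIC)); st()
```

```text
t 3.15 local mm [-59.1  60.3  52.7] yaw rel -0.01 F [0.5 0.3 0.5] gap 48.1 j6 2.8
t 3.2 local mm [-58.7  60.3  52.8] yaw rel -0.0 F [ 1.1 -0.4 -0.3] gap 47.8 j6 2.8
```

View pics/s2c.png

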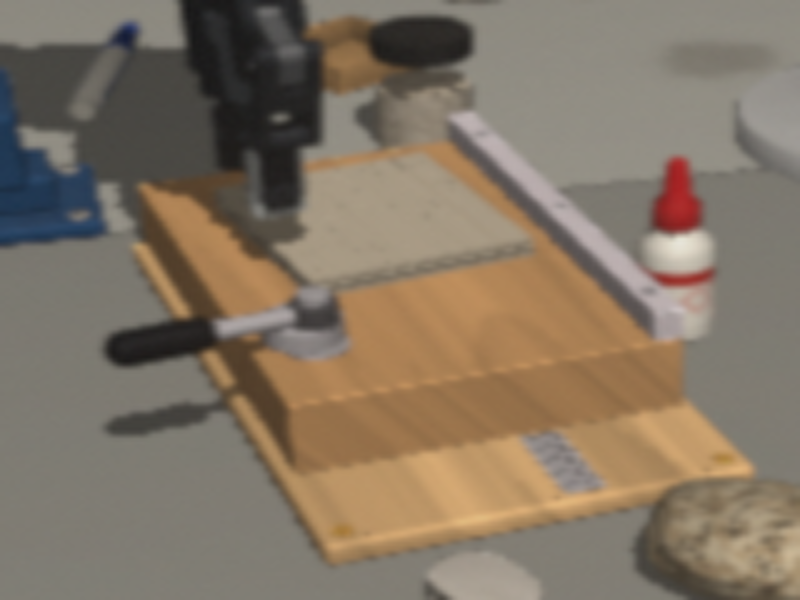

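The side crop shows the near finger's tip at about (275, 212), over the slab with a shadow under it. It slid above the slab and nothing moved. I'll work out the tip height.

Run:
```python
from h import *
for z in (50,55,60,65,70):
    q=proj('side',[wor([-70,24,z]),wor([-48,24,z]),wor([-70,38,z])]); print(z,[((a[0]-170)*5,(a[1]-150)*4) for a in q.round(1)])
# depth of the tip
D=np.load('pics/s2.npy')
for v in (198,200,202,203,204,206): 
    o,d=ray('side',[[224,v]]); P=o+d[0]*D[v,224]; print(v,(loc(P)*1e3).round(1))
```

```text
50 [(np.float64(262.0), np.float64(282.4)), (np.float64(315.99999999999994), np.float64(274.0)), (np.float64(252.5), np.float64(269.20000000000005))]
55 [(np.float64(260.99999999999994), np.float64(273.6)), (np.float64(315.0), np.float64(265.20000000000005)), (np.float64(252.00000000000003), np.float64(260.4))]
60 [(np.float64(260.5), np.float64(264.79999999999995)), (np.float64(314.5), np.float64(256.4)), (np.float64(250.99999999999994), np.float64(251.60000000000002))]
65 [(np.float64(259.5), np.float64(255.60000000000002)), (np.float64(314.00000000000006), np.float64(247.60000000000002)), (np.float64(250.0), np.float64(242.79999999999995))]
70 [(np.float64(259.00000000000006), np.float64(246.79999999999995)), (np.float64(313.0), np.float64(238.39999999999998)), (np.float64(249.50000000000003), np.float64(234.0))]
198 [-63.8  23.4  99. ]
200 [-64.4  22.2  95.4]
202 [-63.3  27.9  88. ]
203 [-62.1  33.   83.1]
204 [-51.7  76.6  57.3]
206 [-54.4  66.4  58.3]
```

Run:
```python
from h import *
print('ledge corners', proj('side',[wor([-92,-85,50]),wor([62,-85,50]),wor([50,-85,66])]).round(1),'slab corner',proj('side',[wor([-57,3.5,60])]).round(1))
print('seen', [(170+297/5,150+402/4),(170+683/5,150+342/4),(170+655/5,150+333/4)],(170+325/5,150+278/4))
D=np.load('pics/s1.npy')
for v in (205,208,210,211,212,213,214):
    o,d=ray('side',[[201,v]]); P=o+d[0]*D[v,201]; print(v,(loc(P)*1e3).round(1))
```

```text
ledge corners [[226.8 251.3]
 [306.5 234.4]
 [300.7 228.3]] slab corner [[231.4 219.8]]
seen [(229.4, 250.5), (306.6, 235.5), (301.0, 233.25)] (235.0, 219.5)
205 [-115.9  -11.5  111.4]
208 [-116.6  -12.2  105.7]
210 [-116.8  -11.4  101.2]
211 [-117.3  -13.1  100.1]
212 [-117.   -10.7   96.7]
213 [-117.2  -10.6   94.6]
214 [-116.1   -3.6   88.7]
```

Emit:
carry_out(
  steps=[
    [[0,0,0],[-1,0,0],113],
    [[0,0,0],[-2,0,0],113],
    [[0,0,0],[-3,0,0],113],
    [[0,0,0],[-3.4,0,0],113],
    [[0,0,0],[-3.4,0,0.5],113],
    [[0,0,0],[-3.4,0,1],113],
    [[0,0,0],[-3.4,0,1.2],113],
    [[0,0,0],[-3.4,0,1.2],113],
  ],
)

```text
clock: 4.2
tcp_pos: [0.4771, -0.034, 0.0404]
orientation: [-0.0, 0.998, 0.061, -0.0]
wrist_force: [0.3, 0.2, -0.2]
finger_gap: 0.0476
grip_force: 0.0
```

Run:
```python
from h import *
s=st(); print(s['joint_pos'],s['ft_torque']); shot('side','s3'); a=cv2.imread('pics/s3.png')[120:240,180:270]
cv2.imwrite('pics/s3c.png',cv2.resize(a,None,fx=5,fy=5,interpolation=cv2.INTER_CUBIC)); st()
```

```text
t 4.2 local mm [-93.5  60.5  40.4] yaw rel 0.01 F [ 0.3  0.2 -0.2] gap 47.6 j6 2.78
[-2.39161889e-01  2.46122603e-01 -4.69383488e-01  8.55926937e-01
 -9.14482487e-05  2.77964189e+00] [-0.02646496 -0.10642423 -0.03479189]
t 4.25 local mm [-93.4  60.4  40.6] yaw rel 0.0 F [ 0.5 -0.1 -0.5] gap 47.6 j6 2.78
```

View pics/s3c.png

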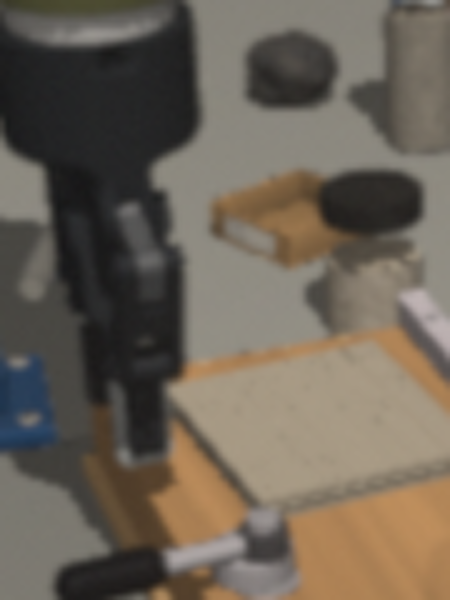

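Run:
```python
from h import *
D=np.load('pics/s3.npy')
for u in (204,208,211):
  for v in (207,210,211,212,213,214):
    o,d=ray('side',[[u,v]]); P=o+d[0]*D[v,u]; print(u,v,(loc(P)*1e3).round(1))
for z in (45,60,75): print(z,proj('side',[wor([-104,24,z]),wor([-82,24,z])]).round(1).tolist())
```

```text
204 207 [-102.2   32.1   82.8]
204 210 [-103.3   29.7   77.6]
204 211 [-102.9   32.2   74.1]
204 212 [-103.3   31.1   72.5]
204 213 [-90.2  99.4  32.5]
204 214 [-91.   96.   32.1]
208 207 [-94.7  30.9  81.9]
208 210 [-96.8  23.2  79.6]
208 211 [-95.5  30.6  73.4]
208 212 [-95.7  30.2  71.4]
208 213 [-88.6  65.8  49.5]
208 214 [-88.5  67.5  46.2]
211 207 [-90.5  23.1  84.9]
211 210 [-90.6  25.1  77.4]
211 211 [-90.2  28.   73.6]
211 212 [-82.3  66.   50.4]
211 213 [-82.6  65.3  48.4]
211 214 [-83.7  60.8  48.7]
45 [[205.7, 226.1], [216.6, 224.0]]
60 [[205.1, 219.4], [216.1, 217.3]]
75 [[204.4, 212.6], [215.6, 210.5]]
```

The near tip sits at about (142, 465) in the crop, and depth puts its end about 71 mm up. The open tips therefore ride roughly 30 mm above the reported TCP. I'll go down by sight and check the force.

Emit:
carry_out(
  steps=[
    [[0,0,0],[0,0,0.4],113],
    [[0,0,0],[0,0,0.8],113],
    [[0,0,0],[0,0,1.1],113],
    [[0,0,0],[0,0,1.3],113],
    [[0,0,0],[0,0,1.4],113],
    [[0,0,0],[0,0,1.5],113],
    [[0,0,0],[0,0,1.5],113],
    [[0,0,0],[0,0,1.5],113],
  ],
)

```text
clock: 5.25
tcp_pos: [0.4773, -0.0341, 0.0259]
orientation: [0.0, 0.998, 0.061, 0.0]
wrist_force: [-0.4, 0.7, 0.4]
finger_gap: 0.0475
grip_force: 0.0
```

Run:
```python
from h import *
st(); p_,D=shot('side','s4')
for u in (204,208,211):
  for v in range(212,224):
    o,d=ray('side',[[u,v]]); P=o+d[0]*D[v,u]; print(u,v,(loc(P)*1e3).round(0),p_[v,u].tolist())
```

```text
t 5.25 local mm [-93.3  60.4  25.9] yaw rel -0.0 F [-0.4  0.7  0.4] gap 47.5 j6 2.78
204 212 [-104.   29.   73.] [88, 86, 83]
204 213 [-104.   30.   71.] [95, 94, 90]
204 214 [-103.   32.   67.] [97, 96, 92]
204 215 [-104.   32.   65.] [96, 94, 90]
204 216 [-104.   30.   65.] [104, 102, 97]
204 217 [-104.   33.   61.] [108, 104, 99]
204 218 [-91. 100.  21.] [103, 97, 88]
204 219 [-90. 104.  16.] [94, 81, 68]
204 220 [-91. 101.  15.] [86, 69, 51]
204 221 [-91. 102.  12.] [89, 69, 48]
204 222 [-92. 100.  11.] [110, 86, 59]
204 223 [-93.  95.  12.] [133, 105, 72]
208 212 [-97.  24.  75.] [34, 32, 33]
208 213 [-97.  23.  73.] [38, 37, 37]
208 214 [-98.  23.  71.] [40, 38, 38]
208 215 [-98.  22.  70.] [38, 38, 38]
208 216 [-98.  23.  67.] [38, 36, 36]
208 217 [-98.  23.  65.] [53, 52, 49]
208 218 [-96.  33.  56.] [79, 76, 72]
208 219 [-97.  28.  57.] [83, 75, 66]
208 220 [-91.  62.  36.] [81, 65, 49]
208 221 [-91.  61.  34.] [80, 61, 42]
208 222 [-91.  60.  32.] [80, 60, 41]
208 223 [-91.  63.  28.] [81, 62, 43]
211 212 [-91.  26.  73.] [39, 38, 38]
211 213 [-91.  24.  71.] [38, 37, 37]
211 214 [-91.  26.  68.] [39, 38, 37]
211 215 [-92.  22.  68.] [37, 37, 35]
211 216 [-92.  25.  64.] [46, 45, 43]
211 217 [-91.  31.  59.] [68, 66, 63]
211 218 [-91.  30.  57.] [84, 78, 72]
211 219 [-89.  42.  48.] [87, 72, 57]
211 220 [-90.  36.  49.] [99, 75, 52]
211 221 [-91.  33.  49.] [122, 92, 61]
211 222 [-91.  33.  47.] [118, 89, 58]
211 223 [-91.  35.  43.] [103, 78, 52]
```

Emit:
carry_out(
  steps=[
    [[0,0,0],[0,0,0.3],113],
    [[0,0,0],[0.6,0,0.3],113],
    [[0,0,0],[1.2,0,0.3],113],
    [[0,0,0],[1.8,0,0.3],113],
    [[0,0,0],[2.3,0,0.3],113],
    [[0,0,0],[2.8,0,0.3],113],
    [[0,0,0],[3.2,0,0.3],113],
    [[0,0,0],[3.5,0,0.3],113],
  ],
)

```text
clock: 6.3
tcp_pos: [0.5123, -0.0299, 0.0227]
orientation: [0.0, 0.998, 0.061, 0.0]
wrist_force: [-1.9, -0.2, -0.7]
finger_gap: 0.0477
grip_force: 0.7
```

Run:
```python
from h import *
st(); p_,D=shot('side','s5')
a=p_[165:265,190:320,::-1]
cv2.imwrite('pics/s5c.png',cv2.resize(a,None,fx=5,fy=5,interpolation=cv2.INTER_CUBIC)); st()
```

```text
t 6.3 local mm [-58.   60.3  22.7] yaw rel -0.0 F [-1.9 -0.2 -0.7] gap 47.7 j6 2.8
t 6.35 local mm [-57.6  60.2  22.8] yaw rel -0.0 F [-0.2  0.5 -0.6] gap 47.8 j6 2.8
```

View pics/s5c.png

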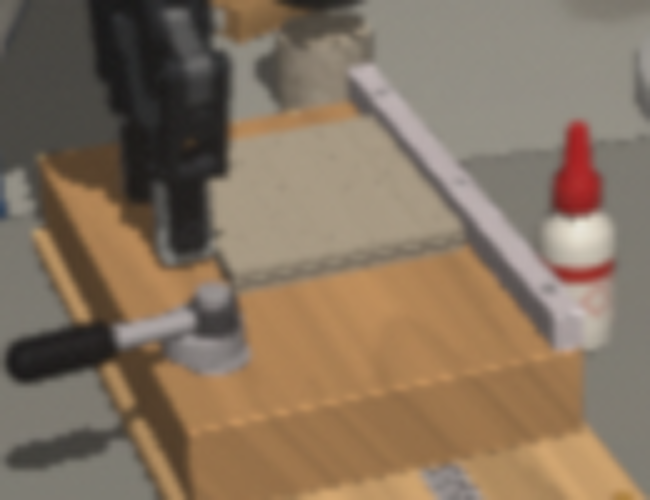

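The slab has moved to near the fence, with its −y fence corner at about (465, 240). I'll press a little further until the force rises.

Emit:
carry_out(
  steps=[
    [[0,0,0],[0.1,0,0],113],
    [[0,0,0],[0.2,0,0],113],
    [[0,0,0],[0.25,0,0],113],
    [[0,0,0],[0.3,0,0],113],
    [[0,0,0],[0.3,0,0],113],
    [[0,0,0],[0.3,0,0],113],
    [[0,0,0],[0.3,0,0],113],
    [[0,0,0],[0.3,0,0],113],
  ],
)

```text
clock: 7.35
tcp_pos: [0.5142, -0.0296, 0.0227]
orientation: [0.0, 0.998, 0.061, -0.001]
wrist_force: [-5.1, -1.8, 2.8]
finger_gap: 0.0474
grip_force: 2.6
```

Emit:
carry_out(
  steps=[
    [[0,0,0],[-1.5,0,0],113],
    [[0,0,0],[-1.5,0,-2.5],113],
    [[0,0,0],[-1.5,0,-5],113],
    [[0,0,-10],[-0.5,-2,-5],113],
    [[0,0,-20],[1,-4,-5],113],
    [[0,0,-30],[2.5,-6,-5],113],
    [[0,0,-40],[4,-8,-5],113],
    [[0,0,-50],[5.5,-8.5,-5],113],
  ],
)

```text
clock: 8.35
tcp_pos: [0.5597, 0.0631, 0.0731]
orientation: [0.0, 0.877, 0.481, 0.001]
wrist_force: [-0.1, -0.1, -0.6]
finger_gap: 0.0475
grip_force: 0.0
```

Run:
```python
from h import *
s=st(); go([2,146,70],90); print(loc(atz('top',[[177,192]],.075)))
```

```text
t 8.35 local mm [  0.3 146.7  73.1] yaw rel 50.42 F [-0.1 -0.1 -0.6] gap 47.5 j6 2.11
[2, 146, 70] 90 turn [  0.1  -0.1 -39.6] shift cm [0.05 0.18 0.31]
[[0.07429572 0.24698846 0.075     ]]
```

Emit:
carry_out(
  steps=[
    [[0,0,-10],[0,0,0],113],
    [[0,0,-20],[0.05,0.2,0],113],
    [[0,0,-30],[0.05,0.2,0],113],
    [[0,0,-39.6],[0.05,0.2,0.5],113],
    [[0,0,-39.6],[0.05,0.2,2],113],
    [[0,0,-39.6],[0.05,0.2,3.5],113],
    [[0,0,-39.6],[0.05,0.2,4.6],113],
    [[0,0,-39.6],[0.05,0.2,5],113],
  ],
)

```text
clock: 9.35
tcp_pos: [0.5602, 0.061, 0.0214]
orientation: [-0.001, 0.665, 0.747, -0.001]
wrist_force: [0.0, 0.6, 1.0]
finger_gap: 0.0475
grip_force: 0.0
```

Run:
```python
from h import *
s=st(); go([2,146,22.8],90); go([4,80,22.8],90);go([5,10,22.8],90)
p_,D=shot('top','t2')
a=p_[165:285,210:370,::-1]
cv2.imwrite('pics/t2c.png',cv2.resize(a,None,fx=5,fy=5,interpolation=cv2.INTER_CUBIC))
```

```text
t 9.35 local mm [  0.6 144.6  21.4] yaw rel 89.55 F [0.  0.6 1. ] gap 47.5 j6 1.42
[2, 146, 22.8] 90 turn [-0.1 -0.  -0.4] shift cm [ 0.14  0.14 -0.14]
[4, 80, 22.8] 90 turn [-0.1 -0.  -0.4] shift cm [-6.46  0.39 -0.14]
[5, 10, 22.8] 90 turn [-0.1 -0.  -0.4] shift cm [-13.46   0.55  -0.14]
```

View pics/t2c.png

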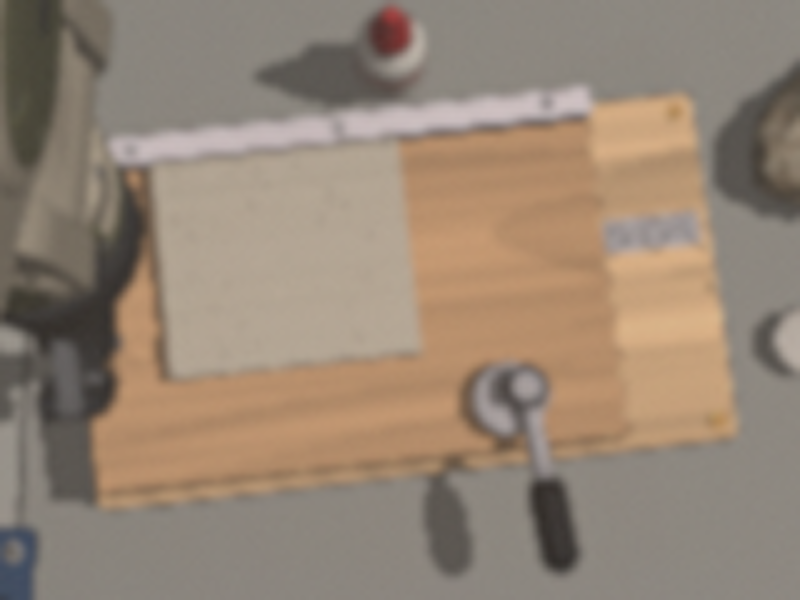

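The top crop shows the slab flush along the fence, with its −y end at about (402, 140)–(421, 352). The gripper is behind the +y end and the lever is unmoved. Next I'll push along the fence.

Emit:
carry_out(
  steps=[
    [[0,0,-0.4],[-0.8,0.1,-0.1],113],
    [[0,0,-0.4],[-1.6,0.1,-0.1],113],
    [[0,0,-0.4],[-2.4,0.2,-0.1],113],
    [[0,0,-0.4],[-3.4,0.2,-0.1],113],
    [[0,0,-0.4],[-4.4,0.3,-0.1],113],
    [[0,0,-0.4],[-5.4,0.3,-0.1],113],
    [[0,0,-0.4],[-6.4,0.4,-0.1],113],
    [[0,0,-0.4],[-7.4,0.4,-0.1],113],
  ],
)

```text
clock: 10.4
tcp_pos: [0.5727, -0.0118, 0.0239]
orientation: [-0.001, 0.662, 0.749, 0.0]
wrist_force: [-2.9, 5.2, 3.6]
finger_gap: 0.0477
grip_force: 2.5
```

Run:
```python
from h import *
s=st(); p_,D=shot('top','t3')
```

```text
t 10.4 local mm [ 4.  70.8 23.9] yaw rel 90.02 F [-2.9  5.2  3.6] gap 47.7 j6 1.29
```

Emit:
carry_out(
  steps=[
    [[0,0,0],[-0.6,0,0],113],
    [[0,0,0],[-1.2,0,0],113],
    [[0,0,0],[-1.8,0,0],113],
    [[0,0,0],[-2.4,0,0],113],
    [[0,0,0],[-3,0,0],113],
    [[0,0,0],[-3.5,0,0],113],
    [[0,0,0],[-3.9,0,0],113],
    [[0,0,0],[-4.1,0,0],113],
  ],
)

```text
clock: 11.45
tcp_pos: [0.5782, -0.0528, 0.0237]
orientation: [-0.0, 0.662, 0.749, -0.0]
wrist_force: [-3.3, 4.5, 3.7]
finger_gap: 0.0478
grip_force: 2.4
```

Run:
```python
from h import *
s=st(); p_,D=shot('top','t4')
a=p_[165:285,210:370,::-1]
cv2.imwrite('pics/t4c.png',cv2.resize(a,None,fx=5,fy=5,interpolation=cv2.INTER_CUBIC))
```

```text
t 11.45 local mm [ 4.5 29.5 23.7] yaw rel 90.0 F [-3.3  4.5  3.7] gap 47.8 j6 1.22
```

View pics/t4c.png

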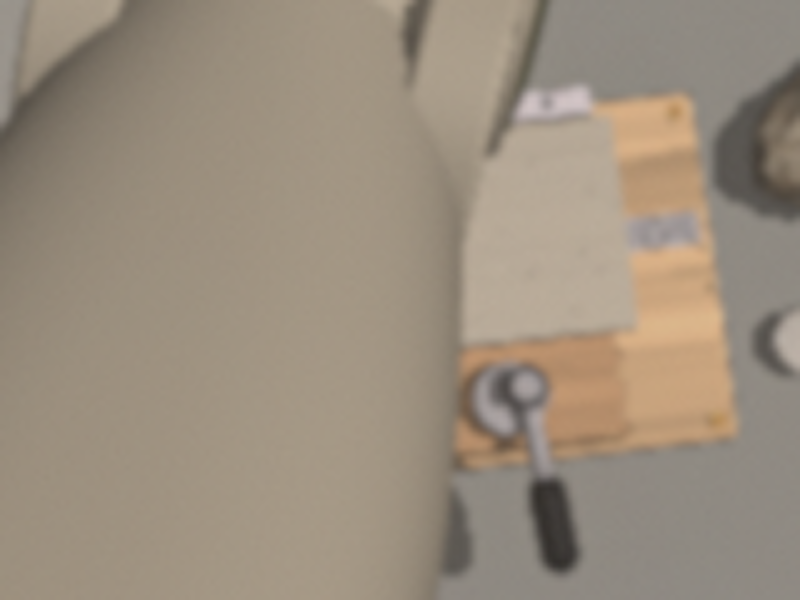

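The slab's leading end is at about (612, 118)–(636, 328), already slightly past the ledge end and still against the fence. I'll compute the remaining distance.

Run:
```python
from h import *
print((loc(atz('top',[crop(612,118),crop(636,328)],.06))*1e3).round(1)); print('ledge end',(loc(atz('top',[crop(617,350),crop(626,434)],.05))*1e3).round(1))
```

```text
[[ 48.8 -93.6  60. ]
 [-45.6 -91.9  60. ]]
ledge end [[-53.3 -83.7  50. ]
 [-90.4 -82.9  50. ]]
```

Emit:
carry_out(
  steps=[
    [[0,0,0],[-0.4,0,0],113],
    [[0,0,0],[-0.8,0,0],113],
    [[0,0,0],[-1.2,0,0],113],
    [[0,0,0],[-1.5,0,0],113],
    [[0,0,0],[-1.65,0,0],113],
    [[0,0,0],[-1.65,0,0],113],
    [[0,0,0],[0,0,0],113],
    [[0,0,0],[1,0,0],113],
  ],
)

```text
clock: 12.5
tcp_pos: [0.5779, -0.0423, 0.0239]
orientation: [0.001, 0.662, 0.749, 0.0]
wrist_force: [0.6, -0.1, 0.7]
finger_gap: 0.0477
grip_force: 0.0
```

Run:
```python
from h import *
s=st(); go([-150,-20,90],90); go([-150,-95,90],90)
```

```text
t 12.5 local mm [ 5.5 40.  23.9] yaw rel 90.01 F [ 0.6 -0.1  0.7] gap 47.7 j6 1.24
[-150, -20, 90] 90 turn [0.1 0.1 0. ] shift cm [ -6.   -15.55  -6.62]
[-150, -95, 90] 90 turn [0.1 0.1 0. ] shift cm [-13.5  -15.55  -6.61]
```

Emit:
carry_out(
  steps=[
    [[0,0,0],[0,0,-3],113],
    [[0,0,0],[0,0,-6],255],
    [[0,0,0],[-2,-2.5,-6.6],255],
    [[0,0,0],[-4.5,-5,-6.6],255],
    [[0,0,0],[-7,-8,-6.6],255],
    [[0,0,0],[-9.5,-11,-6.6],255],
    [[0,0,0],[-12,-14,-6.6],255],
    [[0,0,0],[-13.5,-15.5,-6.6],255],
  ],
)

```text
clock: 13.5
tcp_pos: [0.4392, -0.1967, 0.0901]
orientation: [0.001, 0.663, 0.749, -0.0]
wrist_force: [0.6, 0.1, -0.8]
finger_gap: -0.0
grip_force: 0.0
```

Run:
```python
from h import *
s=st(); p_,D=shot('side','s6'); p2,_=shot('top','t6')
# tip: nearest column bottom by depth
L=loc(s['tcp_pos'])*1e3
uv=proj('side',[wor([L[0],L[1],z]) for z in (L[2],L[2]+30)]); print(uv.round(1)); u=int(round(uv[1][0]))
for v in range(int(uv[1][1])-8,int(uv[0][1])+8,2):
    r=[]
    for uu in (u-3,u,u+3):
        o,d=ray('side',[[uu,v]]); P=o+d[0]*D[v,uu]; r.append((loc(P)*1e3).round(0).tolist())
    print(v,r)
c=np.hstack([cv2.resize(p2[165:285,290:370],None,fx=5,fy=5,interpolation=cv2.INTER_CUBIC),cv2.resize(p_[150:270,160:240],None,fx=5,fy=5,interpolation=cv2.INTER_CUBIC)])
cv2.imwrite('pics/c6.png',c[:,:,::-1])
```

```text
t 13.5 local mm [-151.   -96.3   90.1] yaw rel 89.95 F [ 0.6  0.1 -0.8] gap -0.0 j6 0.86
[[193.3 242. ]
 [191.6 226.6]]
218 [[-156.0, -110.0, 145.0], [-151.0, -107.0, 142.0], [-146.0, -106.0, 140.0]]
220 [[-156.0, -108.0, 140.0], [-151.0, -109.0, 139.0], [-147.0, -109.0, 138.0]]
222 [[-156.0, -108.0, 136.0], [-151.0, -107.0, 134.0], [-146.0, -104.0, 132.0]]
224 [[-156.0, -106.0, 131.0], [-152.0, -106.0, 130.0], [-147.0, -106.0, 129.0]]
226 [[-157.0, -106.0, 128.0], [-152.0, -108.0, 128.0], [-147.0, -107.0, 126.0]]
228 [[-157.0, -107.0, 125.0], [-153.0, -108.0, 124.0], [-148.0, -108.0, 123.0]]
230 [[-158.0, -107.0, 121.0], [-152.0, -105.0, 119.0], [-113.0, 97.0, -2.0]]
232 [[-127.0, 93.0, -2.0], [-120.0, 93.0, -4.0], [-137.0, -42.0, 76.0]]
234 [[-128.0, 86.0, -3.0], [-143.0, -45.0, 75.0], [-138.0, -47.0, 75.0]]
236 [[-130.0, 79.0, -3.0], [-144.0, -49.0, 73.0], [-139.0, -50.0, 72.0]]
238 [[-132.0, 69.0, -2.0], [-144.0, -47.0, 68.0], [-140.0, -53.0, 70.0]]
240 [[-134.0, 59.0, -0.0], [-145.0, -49.0, 65.0], [-140.0, -50.0, 64.0]]
242 [[-135.0, 53.0, -1.0], [-129.0, 51.0, -2.0], [-124.0, 49.0, -2.0]]
244 [[-137.0, 46.0, -1.0], [-130.0, 47.0, -4.0], [-126.0, 37.0, 1.0]]
246 [[-138.0, 39.0, -2.0], [-132.0, 38.0, -2.0], [-127.0, 36.0, -3.0]]
248 [[-140.0, 29.0, -0.0], [-134.0, 28.0, -1.0], [-129.0, 27.0, -2.0]]
```

View pics/c6.png

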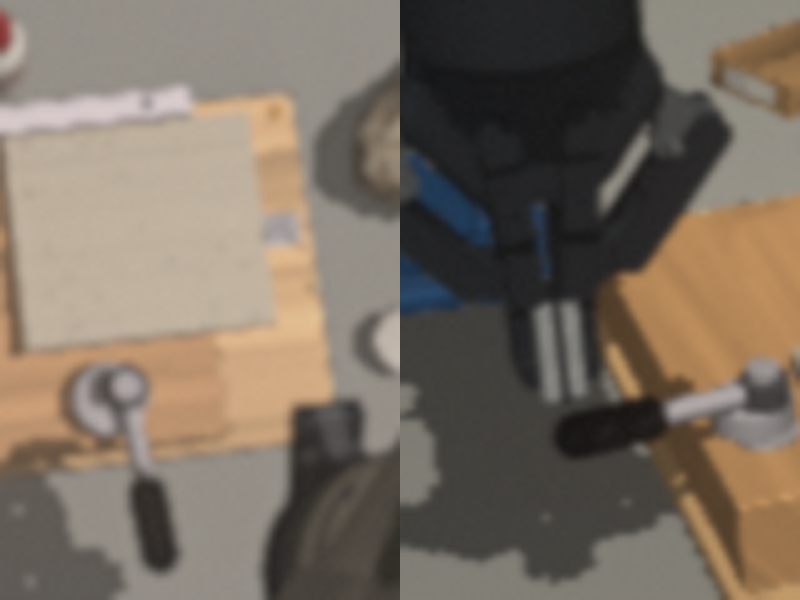

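The left panel shows the slab's leading end at (250, 117)–(274, 325), its trailing end at (5, 138)–(23, 350), the ledge end at (222, 345) and the lever unmoved. The right panel shows the shut tips at (560, 400), clear of the lever. They end about 28 mm above the reported TCP.

Run:
```python
from h import *
f=lambda L,z:(loc(atz('top',[crop(u,v,290) for u,v in L],z))*1e3).round(1)
print(f([(250,117),(274,325),(5,138),(23,350)],.06)); print('ledge end',f([(222,345),(226,434)],.05))
g=f([(148,480),(158,572)],.0685); print('grip ends',g)
s=st(); L0=loc(s['tcp_pos'])*1e3
for ph,ex in [(185,8),(170,0),(155,0),(140,0),(125,0),(112,0),(102,0),(95,0),(90,0)]:
    a=np.radians(ph); n=np.array([-np.sin(a),np.cos(a)]); h=11*abs(n[1])+8*abs(n[0])
    t=np.array([-67.9,-40])+60*np.array([np.cos(a),np.sin(a)])+(8.5+h+ex)*n
    print(ph,t.round(1),'tool cm from now',((t-L0[:2])[::-1]/10).round(2))
```

```text
[[  47.4 -110.5   60. ]
 [ -46.1 -108.6   60. ]
 [  49.8   -1.    60. ]
 [ -45.     1.7   60. ]]
ledge end [[-51.3 -86.2  50. ]
 [-90.4 -82.9  50. ]]
grip ends [[-107.2  -44.8   68.5]
 [-146.2  -44.2   68.5]]
t 13.6 local mm [-150.8  -96.7   90.1] yaw rel 89.86 F [0.6 0.4 0.7] gap -0.0 j6 0.86
185 [-125.2  -73.3] tool cm from now [2.34 2.56]
170 [-130.6  -50. ] tool cm from now [4.67 2.02]
155 [-131.5  -34.4] tool cm from now [6.22 1.93]
140 [-128.   -18.3] tool cm from now [7.83 2.28]
125 [-119.8   -3.1] tool cm from now [9.36 3.1 ]
112 [-109.     8.1] tool cm from now [10.48  4.19]
102 [-98.6  14.8] tool cm from now [11.15  5.23]
95 [-90.5  18.3] tool cm from now [11.49  6.03]
90 [-84.4  20. ] tool cm from now [11.67  6.64]
```

The overhang is about 24–25 mm. The leading end may stand 1–2 mm off the fence, so I'll press it square near that end with light force before clamping.

Emit:
carry_out(
  steps=[
    [[0,0,0],[1.5,2,0],255],
    [[0,0,0],[1.5,4,1.5],255],
    [[0,0,0],[1.5,6,3.5],255],
    [[0,0,0],[1.5,7.5,5],255],
    [[0,0,0],[1.5,8.2,6],255],
    [[0,0,0],[1.5,8.2,6.3],255],
    [[0,0,0],[1.5,8.2,6.3],255],
    [[0,0,0],[1.5,8.2,6.3],255],
  ],
)

```text
clock: 14.6
tcp_pos: [0.5196, -0.1711, 0.0274]
orientation: [0.0, 0.663, 0.749, 0.0]
wrist_force: [-0.3, -0.3, -0.6]
finger_gap: 0.0001
grip_force: 0.0
```

Emit:
carry_out(
  steps=[
    [[0,0,0],[0,0.3,0],255],
    [[0,0,0],[0,0.6,0],255],
    [[0,0,0],[0,0.8,0],255],
    [[0,0,0],[0,0.9,0],255],
    [[0,0,0],[0,1,0],255],
    [[0,0,0],[0,1.1,0],255],
    [[0,0,0],[0,1.2,0],255],
    [[0,0,0],[0,1.3,0],255],
  ],
)

```text
clock: 15.6
tcp_pos: [0.5325, -0.1693, 0.0268]
orientation: [0.0, 0.662, 0.749, -0.0]
wrist_force: [-0.3, -0.7, -0.1]
finger_gap: -0.0
grip_force: 0.0
```

Run:
```python
from h import *
st()
```

```text
t 15.6 local mm [-55.  -80.5  26.8] yaw rel 90.0 F [-0.3 -0.7 -0.1] gap -0.0 j6 1.0
```

Emit:
carry_out(
  steps=[
    [[0,0,0],[0,0.05,0],255],
    [[0,0,0],[0,0.1,0],255],
    [[0,0,0],[0,0.15,0],255],
    [[0,0,0],[0,0.2,0],255],
    [[0,0,0],[0,0.25,0],255],
    [[0,0,0],[0,0.25,0],255],
    [[0,0,0],[0,0.25,0],255],
    [[0,0,0],[0,0.25,0],255],
  ],
)

```text
clock: 16.6
tcp_pos: [0.535, -0.169, 0.0268]
orientation: [0.0, 0.662, 0.749, -0.0]
wrist_force: [0.6, -0.3, -0.2]
finger_gap: -0.0002
grip_force: 0.0
```

Emit:
carry_out(
  steps=[
    [[0,0,0],[0,0.1,0],255],
    [[0,0,0],[0,0.15,0],255],
    [[0,0,0],[0,0.2,0],255],
    [[0,0,0],[0,0.25,0],255],
    [[0,0,0],[0,0.3,0],255],
    [[0,0,0],[0,0.3,0],255],
    [[0,0,0],[0,0.3,0],255],
    [[0,0,0],[0,0.3,0],255],
  ],
)

```text
clock: 17.6
tcp_pos: [0.5366, -0.1688, 0.0268]
orientation: [-0.001, 0.663, 0.749, -0.001]
wrist_force: [-5.8, -1.6, 4.6]
finger_gap: 0.0
grip_force: 3.0
```

Run:
```python
from h import *
s=st(); print(s['tau'].round(1)); p_,D=shot('side','s7')
L=loc(s['tcp_pos'])*1e3
uv=proj('side',[wor([L[0],L[1]-11,z]) for z in (50,56,60,90)]); print(uv.round(1)); u=int(round(uv[1][0]))
for v in range(int(uv[2][1])-6,int(uv[0][1])+5):
    r=[]
    for uu in range(u-4,u+9,2):
        o,d=ray('side',[[uu,v]]); P=o+d[0]*D[v,uu]; r.append((loc(P)*1e3).round(0).astype(int).tolist())
    print(v,r)
```

```text
t 17.6 local mm [-51.  -80.6  26.8] yaw rel 89.97 F [-5.8 -1.6  4.6] gap 0.0 j6 1.0
[  1.9 -47.6  27.3  -1.9   1.2   0. ]
[[249.9 248.5]
 [249.8 245.7]
 [249.7 243.8]
 [249.1 229.3]]
237 [[-57, -92, 76], [-54, -93, 76], [-50, -90, 73], [-45, -88, 70], [-41, -87, 69], [-38, -89, 69], [-29, -73, 58]]
238 [[-57, -91, 73], [-54, -93, 73], [-50, -93, 73], [-46, -92, 71], [-41, -88, 68], [-37, -86, 66], [-31, -77, 59]]
239 [[-58, -92, 72], [-54, -93, 72], [-49, -90, 68], [-47, -94, 71], [-42, -90, 67], [-35, -80, 60], [-32, -81, 59]]
240 [[-57, -91, 69], [-53, -90, 68], [-50, -91, 67], [-47, -92, 67], [-41, -87, 63], [-36, -82, 59], [-33, -84, 60]]
241 [[-58, -93, 68], [-54, -91, 66], [-50, -90, 65], [-47, -93, 66], [-42, -88, 61], [-37, -86, 60], [-34, -87, 59]]
242 [[-57, -90, 64], [-54, -90, 63], [-50, -91, 63], [-46, -89, 61], [-42, -88, 59], [-39, -90, 60], [-34, -87, 57]]
243 [[-58, -91, 63], [-54, -91, 62], [-50, -91, 61], [-46, -91, 60], [-43, -90, 59], [-39, -92, 59], [-36, -95, 60]]
244 [[-57, -90, 60], [-54, -91, 60], [-51, -93, 60], [-46, -90, 58], [-43, -91, 57], [-41, -96, 60
[... 268 characters left out ...]
3, 49], [-52, -82, 48], [-48, -82, 47], [-45, -85, 48], [-44, -94, 53], [-44, -107, 61], [-40, -104, 58]]
248 [[-56, -84, 48], [-52, -82, 46], [-48, -83, 45], [-44, -83, 44], [-44, -95, 51], [-44, -106, 58], [-41, -109, 59]]
249 [[-56, -83, 45], [-52, -83, 44], [-48, -82, 42], [-45, -84, 43], [-44, -93, 48], [-44, -106, 56], [-41, -107, 56]]
250 [[-56, -83, 43], [-52, -83, 42], [-48, -81, 40], [-45, -83, 40], [-41, -83, 39], [-44, -107, 54], [-42, -109, 55]]
251 [[-55, -81, 39], [-52, -82, 39], [-48, -82, 38], [-45, -83, 38], [-41, -83, 37], [-44, -106, 52], [-42, -109, 53]]
252 [[-56, -82, 38], [-52, -83, 38], [-49, -84, 37], [-44, -81, 35], [-41, -83, 35], [-45, -109, 52], [-41, -106, 49]]
```

The push reached −6 N, so the slab is now seated against the fence. I'll back off and start the lever arc.

Emit:
carry_out(
  steps=[
    [[0,0,0],[0,-0.5,0],255],
    [[0,0,0],[0,-2,0],255],
    [[0,0,0],[0,-4,0],255],
    [[0,0,0],[0,-6,0],255],
    [[0,0,0],[0,-7.5,0],255],
    [[0,0,0],[0.8,-7.5,0],255],
    [[0,0,0],[0.8,-7.5,0],255],
    [[0,0,0],[0.8,-7.5,0],255],
  ],
)

```text
clock: 18.65
tcp_pos: [0.4633, -0.1698, 0.0269]
orientation: [0.0, 0.662, 0.749, 0.0]
wrist_force: [0.6, 1.0, 0.6]
finger_gap: 0.0002
grip_force: 0.0
```

Run:
```python
from h import *
s=st(); L0=loc(s['tcp_pos'])*1e3
for ph in (178,170,162,155,147,140,132,125,118,112,106,100,95,90):
    a=np.radians(ph); n=np.array([-np.sin(a),np.cos(a)]); h=11*abs(n[1])+7*abs(n[0])
    t=np.array([-67.9,-40])+60*np.array([np.cos(a),np.sin(a)])+(8.5+h)*n
    print(ph,t.round(1),((t-L0[:2])[::-1]/10).round(2))
```

```text
t 18.65 local mm [-123.8  -72.6   26.9] yaw rel 90.04 F [0.6 1.  0.6] gap 0.2 j6 0.93
178 [-128.6  -57.6] [ 1.5  -0.48]
170 [-130.6  -49.8] [ 2.28 -0.68]
162 [-131.5  -41.5] [ 3.11 -0.77]
155 [-131.3  -34.1] [ 3.86 -0.75]
147 [-130.   -25.4] [ 4.72 -0.62]
140 [-127.6  -17.8] [ 5.48 -0.38]
132 [-123.7   -9.5] [6.31 0.01]
125 [-119.1   -2.6] [7.   0.46]
118 [-113.6    3.7] [7.63 1.02]
112 [-108.1    8.5] [8.11 1.57]
106 [-102.    12.6] [8.53 2.18]
100 [-95.4  16.1] [8.87 2.84]
95 [-89.5  18.3] [9.1  3.43]
90 [-83.4  20. ] [9.26 4.04]
```

Emit:
carry_out(
  steps=[
    [[0,0,0],[1.0,-0.3,0],255],
    [[0,0,0],[1.6,-0.5,0],255],
    [[0,0,0],[2.3,-0.7,0],255],
    [[0,0,0],[3.1,-0.75,0],255],
    [[0,0,0],[3.9,-0.75,0],255],
    [[0,0,0],[4.7,-0.6,0],255],
    [[0,0,0],[5.5,-0.4,0],255],
    [[0,0,0],[6.3,0,0],255],
  ],
)

```text
clock: 19.65
tcp_pos: [0.4545, -0.1067, 0.0267]
orientation: [-0.0, 0.663, 0.749, -0.0]
wrist_force: [-0.0, -2.8, 0.8]
finger_gap: -0.0001
grip_force: 1.1
```

Emit:
carry_out(
  steps=[
    [[0,0,0],[0.4,0.2,0],255],
    [[0,0,0],[0.7,0.45,0],255],
    [[0,0,0],[1.0,0.7,0],255],
    [[0,0,0],[1.3,1.0,0],255],
    [[0,0,0],[1.55,1.3,0],255],
    [[0,0,0],[1.8,1.6,0],255],
    [[0,0,0],[2.0,1.9,0],255],
    [[0,0,0],[2.2,2.2,0],255],
  ],
)

```text
clock: 20.65
tcp_pos: [0.474, -0.0826, 0.0267]
orientation: [-0.0, 0.662, 0.749, -0.0]
wrist_force: [-1.5, -1.8, -0.5]
finger_gap: 0.0001
grip_force: 1.0
```

Run:
```python
from h import *
s=st(); p_,D=shot('side','s8')
# dark grip points in depth at z 60..80
v,u=np.mgrid[150:300,150:300]; v=v.ravel();u=u.ravel(); d=D[v,u]
o,r=ray('side',np.c_[u,v]); P=loc(o+r*d[:,None])*1e3
m=(P[:,2]>60)&(P[:,2]<80)&(P[:,0]<-48)&(P[:,0]>-160)&(P[:,1]>-120)&(P[:,1]<60)
dk=m&(p_[v,u].max(1)<70)
for y in range(-60,50,8):
    k=dk&(abs(P[:,1]-y)<4); 
    if k.sum()>2: print(y,k.sum(),P[k].min(0).round(0),P[k].max(0).round(0))
```

```text
t 20.65 local mm [-102.6   12.7   26.7] yaw rel 90.0 F [-1.5 -1.8 -0.5] gap 0.1 j6 1.11
-44 29 [-77. -48.  65.] [-62. -41.  73.]
4 76 [-116.    0.   61.] [-72.   8.  80.]
12 32 [-117.    8.   62.] [-77.  16.  79.]
20 13 [-116.   16.   69.] [-75.  23.  78.]
28 4 [-83.  27.  74.] [-77.  31.  76.]
```

The lever is following with about 2 N, which matches its friction. I'll continue through the gripping range.

Emit:
carry_out(
  steps=[
    [[0,0,0],[0.15,0.25,0],255],
    [[0,0,0],[0.3,0.5,0],255],
    [[0,0,0],[0.4,0.75,0],255],
    [[0,0,0],[0.5,1.0,0],255],
    [[0,0,0],[0.55,1.2,0],255],
    [[0,0,0],[0.6,1.4,0],255],
    [[0,0,0],[0.65,1.5,0],255],
    [[0,0,0],[0.65,1.5,0],255],
  ],
)

```text
clock: 21.7
tcp_pos: [0.4854, -0.076, 0.0265]
orientation: [-0.001, 0.663, 0.749, -0.003]
wrist_force: [-8.2, -8.6, 4.8]
finger_gap: -0.0001
grip_force: 5.1
```

Emit:
carry_out(
  steps=[
    [[0,0,0],[0,0.15,0],255],
    [[0,0,0],[0,0.3,0],255],
    [[0,0,0],[0,0.4,0],255],
    [[0,0,0],[0,0.5,0],255],
    [[0,0,0],[0,0.6,0],255],
    [[0,0,0],[0,0.7,0],255],
    [[0,0,0],[0,0.7,0],255],
    [[0,0,0],[0,0.7,0],255],
  ],
)

```text
clock: 22.7
tcp_pos: [0.4869, -0.0754, 0.0263]
orientation: [-0.004, 0.663, 0.748, -0.007]
wrist_force: [-23.2, -11.3, 16.3]
finger_gap: -0.0001
grip_force: 12.4
```

Run:
```python
from h import *
s=st(); L=loc(s['tcp_pos'])*1e3
# lever angle implied by finger face
from scipy.optimize import brentq
def g(ph):
    a=np.radians(ph); n=np.array([-np.sin(a),np.cos(a)]); h=11*abs(n[1])+7*abs(n[0])
    return (L[:2]-[-67.9,-40])@n-8.5-h
ph=brentq(g,60,140); print('phi',ph,'q',np.radians(185-ph)); print('F local',R.from_euler('z',-p[2]).apply(s['wrist_force']))
```

```text
t 22.7 local mm [-88.8  18.2  26.3] yaw rel 89.84 F [-23.2 -11.3  16.3] gap -0.1 j6 1.14
phi 94.44643961856877 q 1.580457778059467
F local [-24.36087146  -8.34430536  16.34646313]
```

Emit:
carry_out(
  steps=[
    [[0,0,0],[0,-0.8,0],255],
    [[0,0,0],[0,-2.5,0],255],
    [[0,0,0],[0,-4,0],255],
    [[0,0,0],[-1,-6,-2],255],
    [[0,0,0],[-4,-8,-6],255],
    [[0,0,0],[-8,-9,-9],255],
    [[0,0,0],[-13,-9,-11],255],
    [[0,0,0],[-18,-9,-12],255],
  ],
)

```text
clock: 23.7
tcp_pos: [0.4286, -0.265, 0.1487]
orientation: [0.002, 0.662, 0.749, 0.001]
wrist_force: [0.8, -0.6, -0.6]
finger_gap: 0.0002
grip_force: 0.0
```

Emit:
carry_out(
  steps=[
    [[0,0,0],[-5,0,0],255],
    [[0,0,0],[-9,0,0],255],
    [[0,0,0],[-10,0,0],255],
    [[0,0,0],[-10,0,0],255],
    [[0,0,0],[-10,0,0],255],
    [[0,0,0],[-10,0,0],255],
    [[0,0,0],[-10,0,0],255],
    [[0,0,0],[-10,0,0],255],
  ],
)

```text
clock: 24.7
tcp_pos: [0.4401, -0.3622, 0.147]
orientation: [0.0, 0.662, 0.749, -0.0]
wrist_force: [0.0, 0.7, 0.2]
finger_gap: -0.0
grip_force: 0.0
```

Run:
```python
from h import *
st(); p_,D=shot('top','t9'); a=cv2.imread('pics/top0.png')[:,:,::-1]
# rectify to local grid at given z, 1 mm
def rect(img,z,xs,ys):
    X,Y=np.meshgrid(xs,ys,indexing='ij'); q=proj('top',[wor([x,y,z]) for x,y in zip(X.ravel(),Y.ravel())]).reshape(X.shape+(2,)).astype(np.float32)
    return cv2.remap(np.ascontiguousarray(img),q[...,0],q[...,1],cv2.INTER_LINEAR).astype(float)
xs=np.arange(-120,-40);ys=np.arange(-60,80)
g=rect(p_,68.5,xs,ys); dark=g.max(2)<65; i,j=np.nonzero(dark)
n,lab,stt,cen=cv2.connectedComponentsWithStats(dark.astype(np.uint8))
for k in range(1,n):
    if stt[k][4]>60:
        ii,jj=np.nonzero(lab==k); print('dark blob',stt[k][4],'x',xs[ii].min(),xs[ii].max(),'y',ys[jj].min(),ys[jj].max(),'mean',xs[ii].mean().round(1),ys[jj].mean().round(1), 'dir',np.degrees(np.arctan2(ys[jj].mean()+39.9,xs[ii].mean()+67.3)))
# slab edges: redness (wood more saturated than stone)
f=lambda im:im[...,0]-im[...,2]
xs=np.arange(-60,60);ys=np.arange(-130,20); h=f(rect(p_,60,xs,ys))
for x in (-35,-15,5,25,38):
    l=h[np.abs(xs-x)<3].mean(0)<28; jj=np.nonzero(l)[0]; print('x',x,'slab y',ys[jj].min(),ys[jj].max(),len(jj))
for y in (-100,-80,-60,-20,-8):
    l=h[:,np.abs(ys-y)<3].mean(1)<28; jj=np.nonzero(l)[0]; print('y',y,'slab x',xs[jj].min(),xs[jj].max(),len(jj))
# others moved?
dd=np.abs(p_.astype(int)-a).max(2)
for n_,(u,v) in dict(cobble=(379,189),loupe=(373,232),dropper=(288,174),jar=(179,195)).items(): print(n_,dd[v-14:v+15,u-14:u+15].mean().round(1),np.percentile(dd[v-14:v+15,u-14:u+15],95))
```

```text
t 24.7 local mm [-170.4 -260.7  147. ] yaw rel 90.03 F [0.  0.7 0.2] gap -0.0 j6 0.62
dark blob 288 x -76 -66 y 4 37 mean -71.0 20.3 dir 93.5439338914246Traceback (most recent call last):
  File "<stdin>", line 17, in <module>
    return umr_minimum(a, axis, None, out, keepdims, initial, where)
ValueError: zero-size array to reduction operation minimum which has no identity
```

Run:
```python
from h import *
p_=cv2.imread('pics/t9.png')[:,:,::-1]; a=cv2.imread('pics/top0.png')[:,:,::-1]
def rect(img,z,xs,ys):
    X,Y=np.meshgrid(xs,ys,indexing='ij'); q=proj('top',[wor([x,y,z]) for x,y in zip(X.ravel(),Y.ravel())]).reshape(X.shape+(2,)).astype(np.float32)
    return cv2.remap(np.ascontiguousarray(img),q[...,0],q[...,1],cv2.INTER_LINEAR).astype(float)
f=lambda im:im[...,0]-im[...,2]
xs=np.arange(-60,60);ys=np.arange(-130,20); h=f(rect(p_,60,xs,ys)); s=h[60,75]; w=h[2,-10]; t=(s+w)/2; print('stone',s,'wood',w)
for x in (-35,-20,10,25,36):
    l=h[np.abs(xs-x)<3].mean(0)<t; jj=np.nonzero(l)[0]; print('x',x,'slab y',ys[jj].min(),ys[jj].max(),len(jj))
for y in (-100,-92,-75,-20,-8):
    l=h[:,np.abs(ys-y)<3].mean(1)<t; jj=np.nonzero(l)[0]; print('y',y,'near edge x',xs[jj].min(),len(jj))
he=f(rect(p_,50,np.arange(-88,-70),ys)).mean(0); print('ledge end grad',ys[np.argsort(-np.abs(np.gradient(he)))[:4]])
dd=np.abs(p_.astype(int)-a).max(2)
for n_,(u,v) in dict(cobble=(379,189),loupe=(373,232),dropper=(288,174),jar=(179,195)).items(): print(n_,dd[v-14:v+15,u-14:u+15].mean().round(1),np.percentile(dd[v-14:v+15,u-14:u+15],95))
```

```text
stone 33.0 wood 74.0
x -35 slab y -130 5 116
x -20 slab y -130 5 116
x 10 slab y -130 4 117
x 25 slab y -130 4 118
x 36 slab y -130 5 116
y -100 near edge x -45 100
y -92 near edge x -45 100
y -75 near edge x -46 106
y -20 near edge x -60 117
y -8 near edge x -46 106
ledge end grad [-130 -129  -51  -50]
cobble 7.7 10.0
loupe 8.4 11.0
dropper 7.6 10.0
jar 5.5 9.0
```

Run:
```python
from h import *
p_=cv2.imread('pics/t9.png')[:,:,::-1]
def prof(z,x0,x1,ys):
    X,Y=np.meshgrid(np.arange(x0,x1),ys,indexing='ij'); q=proj('top',[wor([x,y,z]) for x,y in zip(X.ravel(),Y.ravel())]).reshape(X.shape+(2,)).astype(np.float32)
    g=cv2.remap(np.ascontiguousarray(p_),q[...,0],q[...,1],cv2.INTER_LINEAR).astype(float); return (g[...,0]-g[...,2]).mean(0).round(0),g.mean(2).mean(0).round(0)
ys=np.arange(-122,-96,2)
print(ys)
for x in (-38,-25,25,38): print(x,*prof(60,x-3,x+3,ys)[0])
ys=np.arange(-96,-70,2); print(ys); print('ledge',*prof(50,-86,-70,ys)[0],'|',*prof(50,-86,-70,ys)[1])
ys=np.arange(-10,12,2); print(ys); print('trail',*prof(60,-30,30,ys)[0],'|',*prof(60,-30,30,ys)[1])
```

```text
[-122 -120 -118 -116 -114 -112 -110 -108 -106 -104 -102 -100  -98]
-38 80.0 80.0 80.0 80.0 79.0 72.0 58.0 43.0 33.0 31.0 32.0 32.0 32.0
-25 75.0 75.0 76.0 75.0 74.0 68.0 55.0 41.0 34.0 33.0 33.0 32.0 33.0
25 67.0 67.0 67.0 67.0 66.0 61.0 51.0 40.0 33.0 33.0 33.0 32.0 32.0
38 80.0 80.0 79.0 80.0 80.0 76.0 62.0 44.0 35.0 32.0 32.0 32.0 32.0
[-96 -94 -92 -90 -88 -86 -84 -82 -80 -78 -76 -74 -72]
ledge 76.0 76.0 76.0 75.0 75.0 74.0 75.0 76.0 77.0 77.0 77.0 77.0 78.0 | 166.0 165.0 166.0 166.0 164.0 160.0 154.0 150.0 148.0 148.0 148.0 148.0 148.0
[-10  -8  -6  -4  -2   0   2   4   6   8  10]
trail 33.0 33.0 33.0 33.0 33.0 33.0 38.0 48.0 61.0 72.0 79.0 | 172.0 171.0 172.0 171.0 162.0 141.0 116.0 108.0 120.0 139.0 151.0
```

The overhang measures about 24.7 mm. The slab is square and flush, the lever is at about 1.6 rad and the other things have not moved. I'm handing in.

```bash
python3 -c "
from workcell import env
print(env.hand_in())"
```

```text
the job is handed in; nothing more can be done
None
```

The job is handed in: the slab is square against the fence with about 25 mm sticking out past the ledge's end, the cam is gripping it (lever at about 1.6 rad), and the other things on the worktop have not moved.

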